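# Ease a carded copper medallion off its display peg and stand it in the holder

### The arm

A 6-joint arm with a two-finger parallel gripper is mounted at the origin on the work surface. World frame = base frame: x ahead of the robot, y to its left, z up, the work surface at z = 0. Lengths are in mm, angles in rad, forces in N, time in s.
With the tool pointing down it reaches from about 350 to 875 mm from the base axis. Payload 4.2 kg.
Tool frame: the origin (TCP) lies between the finger pads; the fingertips stand 14 mm ahead of it and the grasp point (between the pads) lies 5 mm behind it; z points along the fingers, y is the line along which they close (so a half turn about z gives the same grasp; the last joint's range is limited). The gripper opens to 85 mm and grips with 20 to 120 N. Pads are 22 mm wide; open, the fingers measure 114 mm over their backs; the gripper's body (76 mm by 85 mm) begins 54 mm behind the grasp point. The pads swing forward as they close: fully open they stand 13 mm farther back than shut.
Start: joints at [-0.86, 0.385, 0.008, 0, -1.194, -0.259], TCP at [272.878, -562.261, 245.312] pointing down, gripper open.
Joint ranges: [-3.14, 3.14], [-1.21, 2.06], [-1.07, 1.41], [-3.16, 2.05], [-2.99, -0.16], [-3.1, 3.1]. Speed limits (rad/s): [2.79, 2.79, 3.14, 3.14, 3.14, 3.14].

### API

Orientations are given as a unit quaternion [x, y, z, w].
In Python, from bench import * gives the robot as it stands.
- The arm moves only by the tool carry_out, never from a script. Its argument "motion" is a list of rows, each a list of 7 numbers: the turn, a rotation vector about the tool's x, y, z in rad, then the shift along the tool's x, y, z in mm, then the opening, from -1 (shut) to 1 (fully open), so that 0 is half open. A call has 1 to 5 rows; each row is the pose to reach, as a shift and turn from the pose commanded when the call began, along the tool's axes at that moment; what a row does not reach only later rows make up. A row lasts 1/8 s, in which the tool goes at most 62.5 mm and 10.7 degrees, less where a joint would pass 70% of its speed; a pose out of reach is approached as far as the arm can. A call with a gripper value outside its range is refused whole. The fingers move at their own pace and stop on an object; the grip force is fixed at half the most. Time passes only in rows, so rows that repeat a pose let the fingers close. It gives the time, the measured TCP pose, the force, the opening and the grip force at its end, in the units of the state.
- read_state(): the state, without advancing time (a new reading comes with each control period).
- get_image(name): name is "scene" or "top" or "wrist"; returns a dict with "color" (420x560x3 uint8, blue, green, red), "mtx" (3x3 intrinsics, pixels), "position" and "orientation" of the camera in the world. Camera axes: x right, y down, z forward; pixel columns grow to the right and rows downward; lengths in mm; the calibration is good to about 2 mm. A picture is of the moment at which its call begins. There is no depth.
- job_done(): hands the job in; it is judged then, once.
The state is a dict: "clock": time; "joints": joint angles; "joint_vel": joint speeds; "joint_efforts": joint torques, N m; "position": TCP position; "ee_rot": TCP orientation; "contact_force": force on the tool from outside, world axes, zero at the start; "wrist_torque": the same for the moment, N m; "gripper_width": finger opening in mm; "grasp_force": force on a finger pad.
Only numpy, scipy, OpenCV 4.12 (cv2) and the standard library are available. Lean on these libraries where they do the work, as an engineer would, in place of code of your own. Each camera call takes 0.05 s, during which the arm holds its last target. There are 200 camera calls.

### The job

Take the cream card with the round copper medallion off its display peg: slide it along the wire and lift it just enough to ride over the peg's upturned tip, always gently so that the peg is never pulled hard. Then lower it (do not drop it) upright into the slot of the wooden holder until it is fully home, and let go. Leave the other card hanging and everything else where it is.

Things in the scene. Friction and masses are not known exactly. Their poses are not given: they have to be found in the camera images.
- card_center (a point): Centre of the cream board card to be moved: 4 mm thick (its x axis, along the peg), 70 mm wide (y), 180 mm tall (z, up), 70 to 130 g; foot 90 mm below this point, top edge 90 mm above. A copper medallion (46 mm across, 8 to 13 mm thick through the card) is centred 28 mm below this point. It hangs freely on one of the stand's two pegs, 40 to 60 mm out from the board's face.
- card_hole (a point): Centre of the card's through hole for the peg, 16 mm wide (y) and 14 mm tall (z), 13 mm above the card's centre. The hole's upper edge rests on the wire. Above the hole stand 70 mm of plain board, to be pinched across the 4 mm.
- card_foot (a point): Middle of the cream card's lower edge; axes as the card's.
- othercard_center (a point): Centre of the dark blue card with a square brass badge, same size, hanging on the stand's other peg. Bystander.
- stand: Fixed wooden display stand. Origin on the table under the front face of its crossboard (250 mm wide, 35 mm high, top 215 mm up, on two posts); x points into the board, so both pegs point along -x; z up. Base plate 170 x 270 x 15 mm. The pegs are rigid round wire 5 mm thick at y = +60 and -60 mm, centred 200 mm high, level from the face to a bend 100 mm out. Over 10 N on a peg is pulling hard.
- bend_l (a point): Bend of the peg at y = +60 mm, on the wire's centre line, axes as the stand's. From here a straight tip of the same wire slopes outward and up to a 10 mm brass ball centred 36 mm from the bend. Bent in use, each tip rises at its own angle of 6 to 45 degrees, not reported: the ball is 4 to 25 mm above the level wire, its far side 130 to 141 mm out. On the steepest the upright card has under 2 mm of free height.
- bend_r (a point): Bend of the other peg, at y = -60 mm; same form, its tip at an angle of its own.
- holder: Fixed wooden holder, 64 (x) x 110 (y) x 38 mm high, origin at the middle of its underside, z up. In its top is one straight slot, open upward, 8 mm wide (x) and 78 mm long (y), centred, 28 mm deep (its floor is 10 mm above the table). The card's foot goes in, either side to the front.
- slot (a point): Middle of the slot's floor, 10 mm above the table; axes as the holder's.
- cup_mid (a point): Copper cup, 72 mm across, 75 mm tall; its middle. Bystander.
- bowl: Brass bowl, 110 mm across, 50 mm tall; middle of its underside. Bystander.
- teapot: Brass teapot, 110 mm tall, about 170 mm over spout and handle along its y; middle of its underside. Bystander.
- tumbler: Copper tumbler, 66 mm across, 115 mm tall; middle of its underside. Bystander.
- pot: Dark lidded pot, 90 mm across, 80 mm tall; middle of its underside. Bystander.
- hammer_mid (a point): Hammer lying flat, 260 mm long along its x; its origin. Bystander.
Things that resemble listed ones, but are neither listed nor needed, are in the scene too. There is more than one size of the part that bears card_center; the job needs the largest.

How it is judged:
By the outcome, as a careful person would: the job done as asked, in the order asked, and still so for the second after the job is handed in, with the robot touching nothing.
It also fails if it takes over 72 s, if anything falls off the work surface, if the arm or the gripper's body presses on something with over 40 N, if the wrist force passes 120 N, or if a joint passes its speed limit or range.

## Working session

There is one attempt and no reset: what is moved stays moved. The work goes in short steps, Python scripts to look and compute and a tool call to move; the robot and the scene stay as the last step left them, time stands still between calls to the robot, and variables do not carry over. Pictures are saved under pics/ and viewed, at most 12 in all, crops included, and the job is handed in when it is done.

Besides the shell and the picture viewer there is one more tool, called after "Emit:" as name(argument=value, ...), one argument or row to a line, values as JSON. carry_out: Moves the arm, as the interface text tells. Its arguments: {"type":"object","properties":{"motion":{"type":"array"}},"required":["motion"]}

```bash
mkdir -p pics; ls
python3 - <<'E'
from bench import *
import cv2
s=read_state();print(s)
for n in("scene","top"):
    g=get_image(n);cv2.imwrite(f"pics/{n}0.png",g["color"]);print(n,g["mtx"],g["position"],g["orientation"])
E
```

```text
pics
{'clock': 0.0, 'joints': array([-8.60426855e-01,  3.85577531e-01,  6.57580891e-03, -4.87308553e-04,
       -1.19398673e+00, -2.58607087e-01]), 'joint_vel': array([ 3.88528744e-04, -5.96768907e-04, -1.01748873e-03,  1.17764518e-03,
       -3.12217004e-05,  1.01327926e-04]), 'joint_efforts': array([ 1.51458715e-05, -3.92290020e+01,  1.88409805e+01,  4.18629706e+00,
       -4.58412309e-03,  7.48711130e-06]), 'position': array([ 272.61246409, -561.78015952,  244.19104733]), 'ee_rot': array([-2.23877497e-01,  9.74616650e-01,  1.07539631e-03, -3.10098089e-04]), 'contact_force': array([ 0.36047681,  0.10866864, -0.32121768]), 'wrist_torque': array([ 3.53534906e-02,  8.12934741e-05, -9.21841909e-02]), 'grasp_force': 0.0, 'gripper_width': 85.52976977269242}
scene [[529.9517099    0.         270.70798272]
 [  0.         529.9517099  207.97147967]
 [  0.           0.           1.        ]] [1276.55992357 -839.57163692 1503.78636405] [ 0.87657531  0.34606066 -0.12769535 -0.30911428]
top [[401.04775875   0.         278.15669618]
 [  0.         401.04775875 208.62704215]
 [  0.           0.           1.        ]] [ 352.54318097  -25.22665353 1180.82789435] [-0.7015585   0.70883245 -0.05607981  0.04719415]
```

View pics/scene0.png

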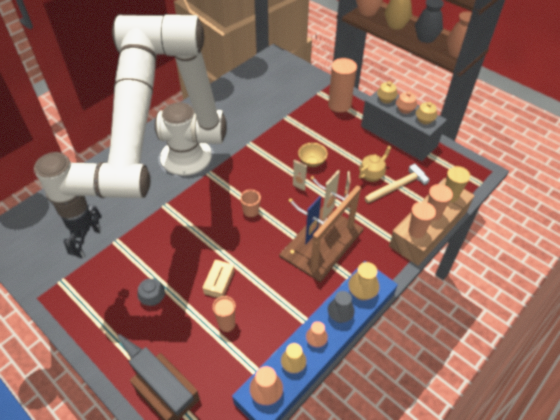

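View pics/top0.png

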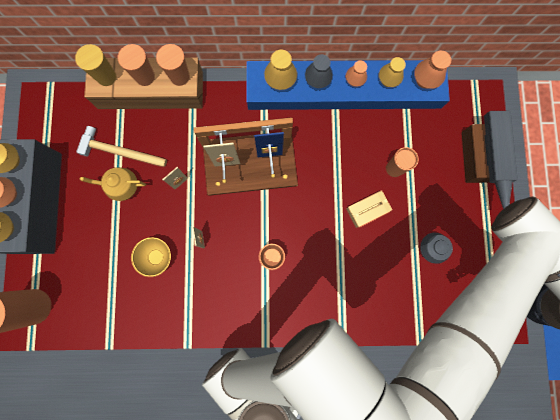

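Scene picture: stand around (325,235), blue card (313,218), cream card behind it (332,190), small cream card on a block (299,177), holder (218,278). Top picture: cream card on the left peg (222,150), blue one (269,145), holder slot (371,208), small upright decoys (175,178) and (199,236).

Run:
```python
import cv2,numpy as np
a=cv2.imread("pics/top0.png")[105:200,165:310];b=cv2.imread("pics/scene0.png")[150:285,270:390]
a=cv2.resize(a,None,fx=4,fy=4,interpolation=cv2.INTER_CUBIC)[:, :580]
a=cv2.resize(a,(440,288));b=cv2.resize(b,(348,391),interpolation=cv2.INTER_CUBIC)
o=np.zeros((590,800,3),np.uint8)
t=cv2.imread("pics/top0.png")[185:230,340:400]
o[:288,:440]=cv2.resize(cv2.imread("pics/top0.png")[105:200,165:310],(440,288),interpolation=cv2.INTER_CUBIC)
o[:391,445:793]=b
o[295:295+270,:360]=cv2.resize(t,(360,270),interpolation=cv2.INTER_CUBIC)
cv2.imwrite("pics/c1.png",o)
```

```text
(no output)
```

View pics/c1.png

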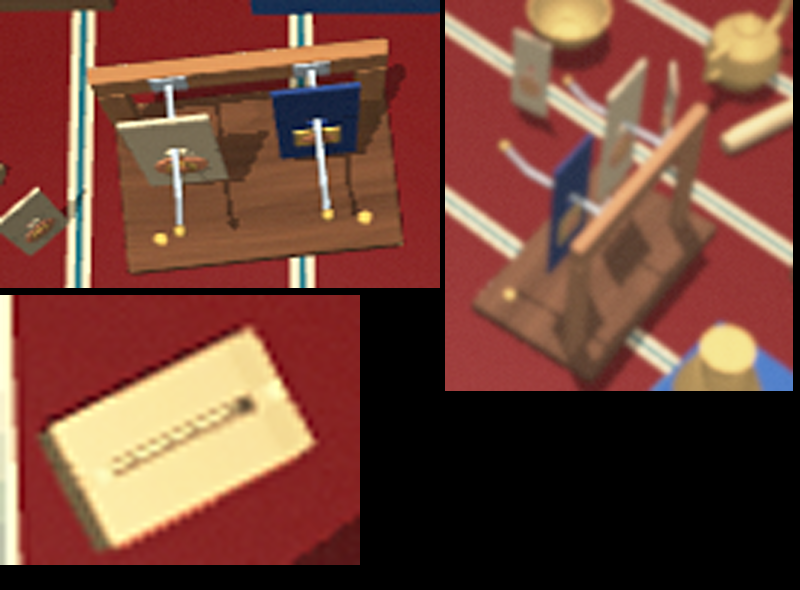

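Crop: largest cream card with the copper medallion hangs at top pixel (222,155), with its top edge (204,146)-(234,143) and ball (224,181). The blue card hangs to the right. The lookalikes are the small standing cream cards at (175,178) and (199,236), which I reject. The holder's slot runs (359,214)-(382,203).

```bash
cat > h.py <<'E'
import numpy as np,cv2
from scipy.spatial.transform import Rotation as R
def ray(g,p):
    d=R.from_quat(g["orientation"]).as_matrix()@np.linalg.inv(g["mtx"])@[p[0],p[1],1.]
    return np.array(g["position"]),d/np.linalg.norm(d)
def onz(g,p,z):
    o,d=ray(g,p); return o+d*(z-o[2])/d[2]
def tri(g1,p1,g2,p2):
    o,d=ray(g1,p1);q,e=ray(g2,p2)
    t=np.linalg.lstsq(np.c_[d,-e],q-o,rcond=None)[0]
    a,b=o+t[0]*d,q+t[1]*e
    return (a+b)/2,np.linalg.norm(a-b)
def proj(g,P):
    c=R.from_quat(g["orientation"]).inv().apply(np.array(P)-g["position"]);u=g["mtx"]@c;return u[:2]/u[2]
def toolshift(s,target):  # world target -> shift in tool axes
    return R.from_quat(s["ee_rot"]).inv().apply(np.array(target)-s["position"])
E
python3 - <<'E'
from h import *
from bench import *
np.set_printoptions(precision=1,suppress=True)
t=get_image("top");s=get_image("scene")
C=lambda x,y:(165+x/3.034,105+y/3.034)
S=lambda x,y:(270+(x-445)/2.9,150+y/2.9)
for n,p,z in[("boardL",(92,83),215),("boardR",(388,54),215),("cardTL",(118,124),272.5),("cardTR",(208,115),272.5),("blueTL",(273,92),272.5),("blueTR",(360,84),272.5),("baseL",(131,271),15),("baseR",(402,243),15)]:
    print(n,onz(t,C(*p),z))
for n,p,q in[("ballcream",(180,231),(568,79)),("ballblue",(328,214),(505,146)),("cardTR?",(118,124),(646,60)),("cardTR",(208,115),(613,100))]:
    print(n,*tri(t,C(*p),s,S(*q)))
H=lambda x,y:(340+x/6,185+(y-295)/6)
for p in[(50,432),(253,327),(316,440),(113,548),(113,470),(252,403)]: print("hold",onz(t,H(*p),38))
E
```

```text
boardL [689.2 166.6 215. ]
boardR [712.5 -77.7 215. ]
cardTL [636.2 134.6 272.5]
cardTR [642.8  65.3 272.5]
blueTL [660.9  15.1 272.5]
blueTR [666.9 -52.4 272.5]
baseL [568.7 164.9  15. ]
baseR [594.1 -99.   15. ]
ballcream [564.   94.  222.1] 4.196220227317807
ballblue [576.9 -25.6 220.4] 2.895475016736376
cardTR? [637.  135.8 273.5] 3.4877284616221282
cardTR [645.5  67.8 270.1] 5.557250505462305
hold [ 521.1 -243.2   38. ]
hold [ 571.7 -343.8   38. ]
hold [ 516.  -371.5   38. ]
hold [ 464.8 -271.3   38. ]
hold [ 502.4 -272.9   38. ]
hold [ 534.4 -341.4   38. ]
```

Run:
```python
from h import *
from bench import *
np.set_printoptions(precision=3,suppress=True)
s=read_state();Rt=R.from_quat(s["ee_rot"]);print(Rt.as_matrix())
g=get_image("wrist");print(g["mtx"][0,0],Rt.inv().apply(g["position"]-s["position"]),(Rt.inv()*R.from_quat(g["orientation"])).as_matrix())
yaw=.095
for sg in(1,-1):
    y=sg*np.array([np.cos(yaw),np.sin(yaw),0]);z=np.array([0,0,-1.]);x=np.cross(y,z)
    print(sg,(Rt.inv()*R.from_matrix(np.c_[x,y,z])).as_rotvec())
print(toolshift(s,[560,100,370]),toolshift(s,[455,-170,370]))
```

```text
[[-0.9   -0.437 -0.001]
 [-0.437  0.9    0.001]
 [ 0.     0.001 -1.   ]]
369.71242929409055 [  65.062    0.428 -128.105] [[ 0.001 -0.965 -0.26 ]
 [ 1.     0.001  0.001]
 [-0.001 -0.26   0.965]]
1 [ 0.001 -0.001  1.928]
-1 [ 0.001  0.001 -1.214]
[-547.403  470.349 -124.785] [-335.072  273.27  -125.029]
```

Emit:
carry_out(
  motion=[
    [0,0,-0.15,-20,17,-60,1],
    [0,0,-0.3,-60,50,-100,1],
    [0,0,-0.45,-105,90,-125,1],
    [0,0,-0.6,-150,130,-125,1],
    [0,0,-0.7,-200,170,-125,1],
  ],
)

```text
clock: 0.88
position: [376.1, -326.3, 371.0]
ee_rot: [-0.546, 0.838, -0.001, 0.001]
contact_force: [1.5, -0.5, -0.4]
gripper_width: 85.3
grasp_force: 0.0
```

```bash
cat >> h.py <<'E'
def go(s,target,yaw=.095):
    y=-np.array([np.cos(yaw),np.sin(yaw),0]);z=np.array([0,0,-1.]);x=np.cross(y,z)
    q=R.from_quat(s["ee_rot"])
    print("pos",s["position"].round(1),"turn",(q.inv()*R.from_matrix(np.c_[x,y,z])).as_rotvec().round(3),"shift",toolshift(s,target).round(1),"F",s["contact_force"].round(2),"w",s["gripper_width"].round(1),"t",s["clock"])
E
python3 -c "
from h import *
from bench import *
s=read_state();go(s,[600,100,350]);print(s['joints'].round(2))"
```

```text
Traceback (most recent call last):
  File "h.py", line 20, in go
    print("pos",s["position"].round(1),"turn",(q.inv()*R.from_matrix(np.c_[x,y,z])).as_rotvec().round(3),"shift",toolshift(s,target).round(1),"F",s["contact_force"].round(2),"w",s["gripper_width"].round(1),"t",s["clock"])
                                                                                                                                                                                  ^^^^^^^^^^^^^^^^^^^^^^^^
AttributeError: 'float' object has no attribute 'round'
```

```bash
sed -i 's/s\["gripper_width"\].round(1)/round(float(s["gripper_width"]),1)/' h.py
python3 -c "
from h import *
from bench import *
s=read_state();go(s,[600,100,350]);print(s['joints'].round(2));g=get_image('wrist');cv2.imwrite('pics/w0.png',g['color']);print(proj(g,[518,-307,38]),g['position'])
go(s,[500,-230,370])"
```

```text
pos [ 376.1 -326.3  371. ] turn [-0.002 -0.    -0.511] shift [-480.5  -32.5   21.2] F [ 1.54 -0.49 -0.45] w 85.3 t 0.875
[-0.39  0.1  -0.06 -0.   -1.41 -0.03]
[186.62908052 217.58808645] [ 349.71555291 -385.69264763  499.09017785]
pos [ 376.1 -326.3  371. ] turn [-0.002 -0.    -0.511] shift [-138.2  -74.4    1.2] F [ 1.54 -0.49 -0.45] w 85.3 t 0.875
```

View pics/w0.png

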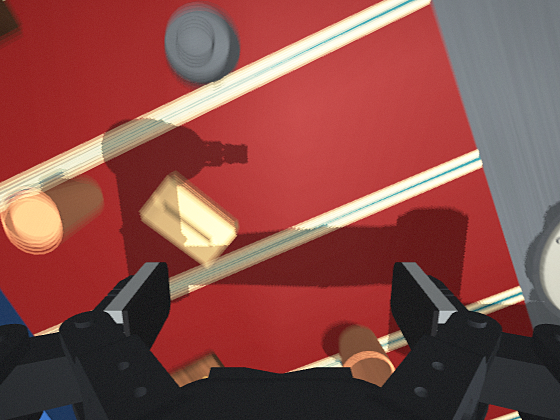

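Emit:
carry_out(
  motion=[
    [0,0,-0.1,-50,-4,0,1],
    [0,0,-0.2,-105,-8,0,1],
    [0,0,-0.3,-165,-12,0,1],
    [0,0,-0.4,-225,-16,5,1],
    [0,0,-0.511,-280,-20,10,1],
  ],
)

```text
clock: 1.55
position: [508.5, -78.5, 360.3]
ee_rot: [0.74, -0.672, 0.0, -0.0]
contact_force: [0.7, -0.4, -0.5]
gripper_width: 85.1
grasp_force: 0.0
```

```bash
python3 -c "
from h import *
from bench import *
s=read_state();go(s,[585,97,350])"
```

```text
pos [508.5 -78.5 360.3] turn [-0.001  0.     0.001] shift [-167.3  -93.    10.4] F [ 0.74 -0.36 -0.45] w 85.1 t 1.55
```

Emit:
carry_out(
  motion=[
    [0,0,0,-55,-30,4,1],
    [0,0,0,-110,-60,8,1],
    [0,0,0,-167,-93,10,1],
    [0,0,0,-167,-93,10,1],
    [0,0,0,-167,-93,10,1],
  ],
)

```text
clock: 2.17
position: [585.1, 94.6, 349.8]
ee_rot: [0.739, -0.674, -0.0, 0.001]
contact_force: [-0.2, -0.7, 0.4]
gripper_width: 85.4
grasp_force: 0.0
```

```bash
python3 -c "
from h import *
from bench import *
s=read_state();go(s,[640,100,250]);print(s['joint_vel'].round(3));g=get_image('wrist');cv2.imwrite('pics/w1.png',cv2.resize(g['color'],(800,600),interpolation=cv2.INTER_CUBIC));
for P in ([564,94,222],[596,95,200],[637,135,272],[644,66,272],[700,44,215]): print(proj(g,P))"
```

```text
pos [585.1  94.6 349.8] turn [ 0.001 -0.    -0.002] shift [ -0.3 -55.3  99.7] F [-0.2  -0.69  0.41] w 85.4 t 2.175
[-0.026 -0.028 -0.009  0.001 -0.     0.004]
[309.85069004 202.67485503]
[266.21507545 193.01554307]
[189.3910618  277.42796546]
[180.54713299 163.94461824]
[121.21001956 112.33537202]
```

View pics/w1.png

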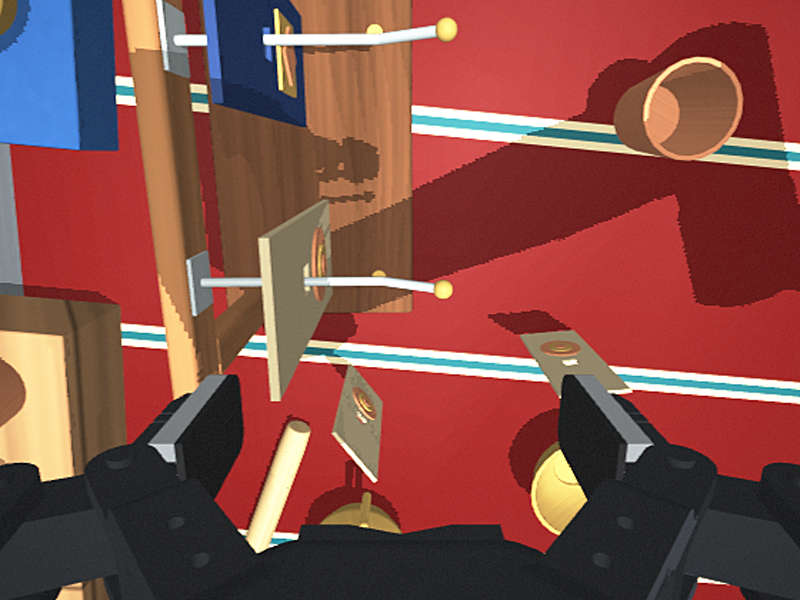

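The wrist view shows the cream card's top edge from (265,238) to (277,399) in the 800 px frame, the bend near (385,281) and the ball at (444,289). All three match my predictions within 3 px.

Run:
```python
from h import *
from bench import *
np.set_printoptions(precision=1,suppress=True)
W=lambda x,y:(x/1.42857,y/1.42857)
w=get_image("wrist");t=get_image("top");sc=get_image("scene");s=read_state()
C=lambda x,y:(165+x/3.034,105+y/3.034)
S=lambda x,y:(270+(x-445)/2.9,150+y/2.9)
a=onz(w,W(265,238),272.5);b=onz(w,W(277,399),272.5);print(a,b,np.linalg.norm(a-b),(a+b)/2,"yaw",np.arctan2(a[0]-b[0],b[1]-a[1]))
print("ball",tri(w,W(444,289),t,C(180,231)),tri(w,W(444,289),sc,S(568,79)))
print("bend@200",onz(w,W(385,281),200),"face",onz(w,W(207,282),200))
print("blueball",tri(w,W(447,29),t,C(328,214)))
go(s,[*((a+b)/2)[:2],248])
# holder in top: mask
im=t["color"];hsv=cv2.cvtColor(im,cv2.COLOR_BGR2HSV);m=np.zeros(im.shape[:2],np.uint8)
r=(slice(185,232),slice(342,398));m[r]=cv2.inRange(hsv,(12,40,150),(35,160,255))[r]
c=max(cv2.findContours(m,0,1)[0],key=cv2.contourArea);bx=cv2.minAreaRect(c);P=np.array([onz(t,p,38) for p in cv2.boxPoints(bx)])
print("holder",P[:,:2],P.mean(0),bx,[np.linalg.norm(P[i]-P[i-1]) for i in range(4)])
```

```text
[641.1  66.4 272.5] [634.2 135.2 272.5] 69.12518505398654 [637.6 100.8 272.5] yaw 0.0999863720446261
ball (array([563. ,  92.9, 221.1]), np.float64(0.8802265971925781)) (array([564.5,  93.9, 223.3]), np.float64(3.229619166632606))
bend@200 [593.2  97.1 200. ] face [689.3 106.6 200. ]
blueball (array([575.7, -26.2, 219.8]), np.float64(1.286152030784197))
pos [584.8  93.1 351. ] turn [-0.  0. -0.] shift [ -2.9 -53.2 103. ] F [-0.8  0.5 -0. ] w 85.3 t 2.375
holder [[ 524.2 -240.6]
 [ 573.8 -342.8]
 [ 514.8 -368.9]
 [ 465.9 -267.3]] [ 519.7 -304.9   38. ] ((369.60003662109375, 208.19998168945312), (22.360679626464844, 38.460365295410156), 63.43495178222656) [np.float64(64.07005145491479), np.float64(113.58445496841559), np.float64(64.5658787927267), np.float64(112.77108334446605)]
```

Emit:
carry_out(
  motion=[
    [0,0,0,-3,-53,5,1],
    [0,0,0,-3,-53,40,1],
    [0,0,0,-3,-53,75,1],
    [0,0,0,-3,-53,101,1],
    [0,0,0,-3,-53,101,0.3],
  ],
)

```text
clock: 3.0
position: [636.5, 100.9, 247.4]
ee_rot: [0.738, -0.674, -0.001, 0.002]
contact_force: [0.2, 0.9, 0.3]
gripper_width: 69.6
grasp_force: 0.0
```

```bash
python3 -c "
from h import *
from bench import *
s=read_state();go(s,[637.6,100.8,250]);g=get_image('wrist');cv2.imwrite('pics/w2.png',g['color'])"
```

```text
pos [636.5 100.9 247.4] turn [ 0.005 -0.001 -0.004] shift [ 0.2 -1.1 -2.6] F [0.23 0.91 0.26] w 69.6 t 3.0
```

View pics/w2.png

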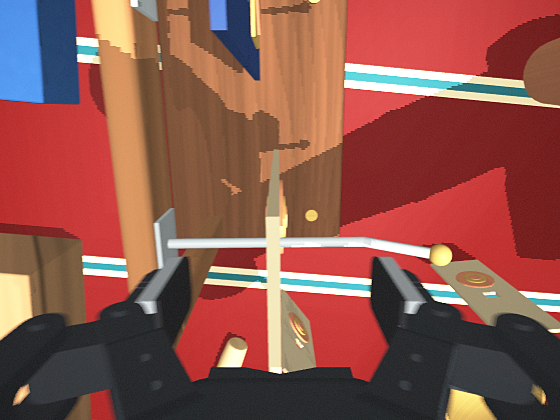

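Wrist view: card edge at column 273, between finger pads at 189 and 372 (middle 280). The ball is at (441,255). I'll shift about 2 mm toward the board, then close.

Emit:
carry_out(
  motion=[
    [0,0,0,0,-1.5,-1,0.0],
    [0,0,0,0,-1.5,-1,-0.4],
    [0,0,0,0,-1.5,-1,-0.6],
    [0,0,0,0,-1.5,-1,-0.75],
    [0,0,0,0,-1.5,-1,-0.82],
  ],
)

```text
clock: 3.68
position: [639.1, 102.4, 250.3]
ee_rot: [0.739, -0.674, -0.0, -0.0]
contact_force: [0.7, -0.6, 0.4]
gripper_width: 7.8
grasp_force: 0.0
```

```bash
python3 -c "
from h import *
from bench import *
s=read_state();go(s,[637.6,100.8,250]);print(s['grasp_force'],s['wrist_torque'].round(3))
g=get_image('wrist');t=get_image('top')
for n in (0,):
  im=g['color'];h=cv2.cvtColor(im,cv2.COLOR_BGR2HSV);cv2.imwrite('pics/w3.png',im)
  m=cv2.inRange(h,(18,80,120),(35,255,255));k,l,st,ce=cv2.connectedComponentsWithStats(m)
  for i in range(1,k):
    if 20<st[i,4]<1500: print(st[i],ce[i].round(1),tri(g,ce[i],t,(165+180/3.034,105+231/3.034)) )
"
```

```text
pos [639.1 102.4 250.3] turn [ 0.     0.    -0.003] shift [1.5 1.7 0.3] F [ 0.74 -0.62  0.39] w 7.8 t 3.675
0.0 [ 0.012  0.031 -0.04 ]
[ 109    0   34   56 1289] [125.   24.5] (array([503.06805013,  61.61973855, 646.75699657]), np.float64(77.08767251571741))
[258   0   8  47 167] [261.2  23.2] (array([595.32389789,  54.84975038, 324.1684673 ]), np.float64(119.70021989229271))
[273 193   2  40  79] [273.5 212.7] (array([630.69084368, 139.649621  , -32.05286146]), np.float64(39.686900658305696))
[288 193   5  23  50] [289.7 205.2] (array([620.30108794, 131.45142252, -16.15099851]), np.float64(22.150921589189693))
[309 207  13  12 112] [314.8 212.6] (array([602.54211371, 119.96112806,  55.97857429]), np.float64(15.813635650836869))
[289 219   3  14  30] [290.1 226.6] (array([614.51055655, 130.58489004,  41.43738917]), np.float64(39.5133118454471))
[434 240  22  21 371] [444.5 249.8] (array([563.661865  ,  93.57773   , 218.53498947]), np.float64(1.6678510200516687))
[467 271  22  10 100] [477.6 275.8] (array([559.43380036,  92.85153371, 241.81650923]), np.float64(6.183408373779785))
[453 283  16  15  22] [461.2 290.9] (array([561.94834635,  96.91795574, 239.75592129]), np.float64(14.643480979610244))
[523 291  24  18  30] [534.2 299.4] (array([553.92277649,  89.51501358, 266.28390773]), np.float64(5.462068453549189))
[511 356  30  15  84] [525.7 361.8] (array([556.72782561,  96.35419005, 277.63864696]), np.float64(24.488781768898335))
```

Emit:
carry_out(
  motion=[
    [0,0,0,0,0,0,-0.9],
    [0,0,0,0,0,0,-1],
    [0,0,0,0,0,0,-1],
    [0,0,0,0,0,0,-1],
  ],
)

```text
clock: 4.28
position: [639.1, 102.4, 250.3]
ee_rot: [0.739, -0.674, -0.0, 0.0]
contact_force: [-0.1, 0.4, 0.3]
gripper_width: 3.2
grasp_force: 59.2
```

```bash
python3 -c "
from h import *
from bench import *
s=read_state();go(s,[637.6,100.8,250]);print(s['grasp_force'],s['wrist_torque'].round(3))"
```

```text
pos [639.1 102.4 250.3] turn [ 0.    -0.    -0.003] shift [1.4 1.6 0.3] F [-0.06  0.44  0.27] w 3.2 t 4.275
59.22619700431824 [-0.019  0.14  -0.011]
```

Emit:
carry_out(
  motion=[
    [0,0,0,0,0,-2.5,-1],
    [0,0,0,0,0,-4.5,-1],
    [0,0,0,0,3,-4.5,-1],
    [0,0,0,0,8,-4.5,-1],
    [0,0,0,0,13,-4.5,-1],
  ],
)

```text
clock: 4.9
position: [625.7, 101.1, 254.7]
ee_rot: [0.739, -0.674, -0.0, 0.0]
contact_force: [-0.2, 0.4, -0.6]
gripper_width: 2.9
grasp_force: 59.0
```

```bash
cat > f.py <<'E'
from h import *
from bench import *
F=[];T=[];P=[]
for i in range(6):
    g=get_image("wrist");s=read_state();F.append(s["contact_force"]);T.append(s["wrist_torque"]);P.append(s["position"])
print("F",np.mean(F,0).round(2),"sd",np.std(F,0).round(2),"T",np.mean(T,0).round(3),"P",np.mean(P,0).round(1),s["gripper_width"],s["grasp_force"],s["clock"])
E
python3 f.py
```

```text
F [-0.33  0.04 -1.12] sd [0.57 0.29 0.34] T [ 0.001  0.009 -0.017] P [625.9 101.2 254.9] 3.1457362221713123 58.97082209587097 5.2
```

Emit:
carry_out(
  motion=[
    [0,0,0,0,5,0,-1],
    [0,0,0,0,11,0,-1],
    [0,0,0,0,17,0,-1],
    [0,0,0,0,22,0,-1],
    [0,0,0,0,26,0,-1],
  ],
)

```text
clock: 5.82
position: [600.0, 98.8, 255.0]
ee_rot: [0.739, -0.674, 0.0, -0.0]
contact_force: [0.2, 0.4, -0.9]
gripper_width: 3.1
grasp_force: 59.0
```

```bash
python3 f.py; python3 -c "
import cv2
from bench import *
a=get_image('scene')['color'][150:250,270:390];cv2.imwrite('pics/s3.png',cv2.resize(a,(720,600),interpolation=cv2.INTER_CUBIC))"
```

```text
F [-0.39  0.09 -1.2 ] sd [0.65 0.61 0.18] T [0.025 0.008 0.007] P [600.2  98.8 254.9] 3.177872447346748 58.9791476726532 6.125
```

View pics/s3.png

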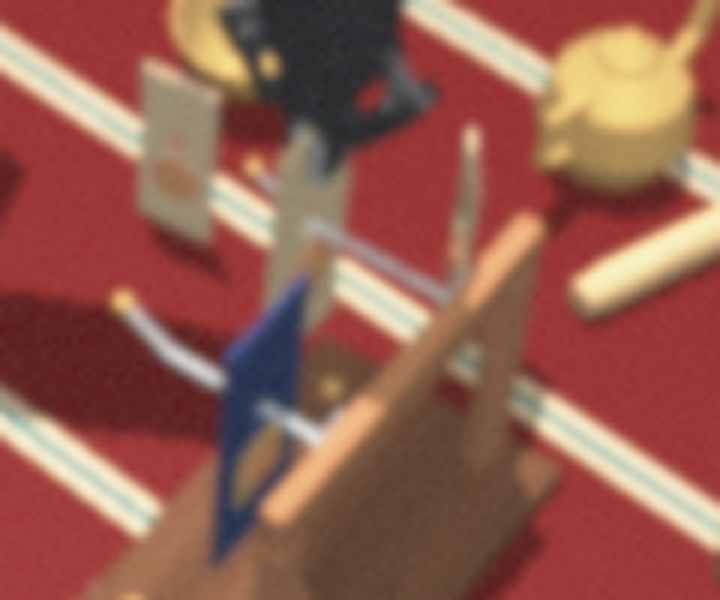

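The scene crop shows the cream card held upright, wire through its hole, ball (255,165) still outboard of it. Free so far (only its weight felt).

Emit:
carry_out(
  motion=[
    [0,0,0,0,3,0,-1],
    [0,0,0,0,5,-0.5,-1],
    [0,0,0,0,9,-2.8,-1],
    [0,0,0,0,13,-5.4,-1],
    [0,0,0,0,15,-6.7,-1],
  ],
)

```text
clock: 6.8
position: [585.2, 97.4, 262.0]
ee_rot: [0.739, -0.674, 0.0, -0.0]
contact_force: [0.3, -0.4, -1.5]
gripper_width: 3.5
grasp_force: 59.0
```

```bash
python3 f.py
```

```text
F [-0.32  0.12 -0.95] sd [0.46 0.78 0.58] T [ 0.002  0.021 -0.015] P [585.3  97.4 261.7] 3.000442083891315 58.998125195503235 7.1
```

Free. Probe the free range here: up 2.5 mm in one call, then back down.

Emit:
carry_out(
  motion=[
    [0,0,0,0,0,-1,-1],
    [0,0,0,0,0,-2,-1],
  ],
)

```text
clock: 7.35
position: [585.5, 97.4, 263.5]
ee_rot: [0.739, -0.674, -0.0, 0.0]
contact_force: [0.4, 0.0, -2.2]
gripper_width: 3.1
grasp_force: 59.0
```

```bash
python3 f.py
```

```text
F [ 0.27  0.19 -0.93] sd [0.32 0.31 0.44] T [0.001 0.009 0.005] P [585.4  97.4 263.5] 3.2272305638470136 58.99563252925873 7.65
```

Emit:
carry_out(
  motion=[
    [0,0,0,0,0,2,-1],
    [0,0,0,0,0,4,-1],
  ],
)

```text
clock: 7.9
position: [585.3, 97.4, 259.3]
ee_rot: [0.739, -0.674, -0.0, 0.0]
contact_force: [-0.5, -1.0, -0.7]
gripper_width: 3.1
grasp_force: 59.0
```

```bash
python3 f.py
```

```text
F [ 0.04 -0.14 -1.06] sd [0.48 0.41 0.34] T [-0.007  0.021  0.018] P [585.3  97.4 259.3] 3.165557084381216 58.998629450798035 8.2
```

Emit:
carry_out(
  motion=[
    [0,0,0,0,0,-2,-1],
    [0,0,0,0,3,-4,-1],
    [0,0,0,0,6,-5.9,-1],
    [0,0,0,0,10,-8.5,-1],
    [0,0,0,0,10,-10,-1],
  ],
)

```text
clock: 8.82
position: [575.2, 96.5, 269.9]
ee_rot: [0.739, -0.674, 0.0, -0.0]
contact_force: [0.7, -0.2, -1.9]
gripper_width: 3.4
grasp_force: 59.0
```

```bash
python3 f.py
```

```text
F [-0.2   0.2  -1.32] sd [0.34 0.49 0.59] T [-0.019  0.037 -0.013] P [575.4  96.5 269.6] 2.8837440183584078 58.88884663581848 9.125
```

Emit:
carry_out(
  motion=[
    [0,0,0,0,0,1.5,-1],
    [0,0,0,0,0,3.2,-1],
  ],
)

```text
clock: 9.38
position: [575.5, 96.5, 266.1]
ee_rot: [0.739, -0.674, -0.0, 0.0]
contact_force: [0.1, -0.4, -1.4]
gripper_width: 3.3
grasp_force: 58.9
```

```bash
python3 f.py
```

```text
F [-0.35 -0.23 -1.13] sd [0.48 0.33 0.19] T [ 0.015 -0.002 -0.007] P [575.4  96.5 266.1] 2.936579051387169 58.889703154563904 9.675
```

Emit:
carry_out(
  motion=[
    [0,0,0,0,0,0.5,-1],
    [0,0,0,0,0,1.0,-1],
  ],
)

```text
clock: 9.93
position: [575.5, 96.5, 265.3]
ee_rot: [0.739, -0.674, 0.0, -0.0]
contact_force: [-1.0, -0.4, -1.1]
gripper_width: 3.2
grasp_force: 58.9
```

```bash
python3 f.py
```

```text
F [ 0.02  0.03 -1.02] sd [0.32 0.26 0.46] T [ 0.     0.005 -0.003] P [575.4  96.5 265.3] 3.6202364868911396 58.889835476875305 10.225
```

Emit:
carry_out(
  motion=[
    [0,0,0,0,0,0.4,-1],
    [0,0,0,0,0,0.8,-1],
  ],
)

```text
clock: 10.48
position: [575.4, 96.5, 264.4]
ee_rot: [0.739, -0.674, -0.0, 0.0]
contact_force: [0.6, 0.0, -1.3]
gripper_width: 3.2
grasp_force: 58.9
```

```bash
python3 f.py
```

```text
F [-0.2   0.03 -1.01] sd [0.43 0.42 0.23] T [0.006 0.007 0.012] P [575.4  96.5 264.4] 3.13595314124202 58.889665603637695 10.775
```

Free range here is at least 264.4–269.6, so the slope is about 31°. Recentre and go on towards the ball.

Emit:
carry_out(
  motion=[
    [0,0,0,0,0,-2.4,-1],
    [0,0,0,0,2,-3.6,-1],
    [0,0,0,0,4,-4.8,-1],
    [0,0,0,0,6,-6,-1],
  ],
)

```text
clock: 11.28
position: [569.3, 95.9, 270.6]
ee_rot: [0.739, -0.674, -0.0, -0.0]
contact_force: [0.8, 0.3, -1.9]
gripper_width: 3.3
grasp_force: 59.0
```

```bash
python3 f.py
```

```text
F [-0.14  0.25 -0.51] sd [0.44 0.39 0.21] T [ 0.014  0.019 -0.027] P [569.4  96.  270.6] 3.276770446508049 58.951202630996704 11.575
```

Emit:
carry_out(
  motion=[
    [0,0,0,0,1.5,-0.9,-1],
    [0,0,0,0,3,-1.7,-1],
  ],
)

```text
clock: 11.82
position: [566.4, 95.7, 272.2]
ee_rot: [0.739, -0.674, -0.0, 0.0]
contact_force: [-0.7, 0.5, 0.0]
gripper_width: 3.2
grasp_force: 59.0
```

```bash
python3 f.py
```

```text
F [ 0.08  0.04 -0.75] sd [0.32 0.45 0.37] T [ 0.025 -0.01  -0.023] P [566.4  95.7 272.3] 2.972466015674745 58.95135283470154 12.125
```

Emit:
carry_out(
  motion=[
    [0,0,0,0,1,-0.6,-1],
    [0,0,0,0,2,-1.1,-1],
  ],
)

```text
clock: 12.38
position: [564.4, 95.5, 273.3]
ee_rot: [0.739, -0.674, -0.0, 0.0]
contact_force: [-0.0, 0.4, -1.4]
gripper_width: 3.2
grasp_force: 59.0
```

```bash
python3 f.py
```

```text
F [-0.04  0.08 -1.15] sd [0.29 0.28 0.61] T [0.018 0.009 0.016] P [564.5  95.5 273.4] 3.0184699121150467 58.951236605644226 12.675
```

Emit:
carry_out(
  motion=[
    [0,0,0,0,1.5,-0.3,-1],
    [0,0,0,0,3,-0.3,-1],
  ],
)

```text
clock: 12.92
position: [561.4, 95.2, 273.5]
ee_rot: [0.739, -0.674, -0.0, 0.0]
contact_force: [0.6, 0.0, -0.3]
gripper_width: 3.3
grasp_force: 59.0
```

```bash
python3 f.py
```

```text
F [-0.07 -0.   -0.61] sd [0.41 0.31 0.39] T [0.013 0.014 0.012] P [561.4  95.2 273.6] 3.1872290149306313 58.95109713077545 13.225
```

Still free with the ball about half way through. Out another 5 mm, check, then clear.

Emit:
carry_out(
  motion=[
    [0,0,0,0,1.5,0,-1],
    [0,0,0,0,3,0,-1],
    [0,0,0,0,4.5,0,-1],
  ],
)

```text
clock: 13.6
position: [556.9, 94.8, 273.6]
ee_rot: [0.739, -0.674, -0.0, -0.0]
contact_force: [-0.1, -0.0, -1.0]
gripper_width: 3.6
grasp_force: 59.0
```

```bash
python3 f.py
```

```text
F [-0.04  0.1  -0.95] sd [0.21 0.57 0.65] T [ 0.015 -0.006  0.015] P [556.9  94.8 273.6] 3.2606680635984726 58.9514422416687 13.9
```

Emit:
carry_out(
  motion=[
    [0,0,0,0,3,0,-1],
    [0,0,0,0,7,0,-1],
    [0,0,0,0,12,0,-1],
    [0,0,0,0,18,0,-1],
    [0,0,0,0,26,0,-1],
  ],
)

```text
clock: 14.52
position: [530.6, 92.4, 273.6]
ee_rot: [0.739, -0.674, -0.0, -0.0]
contact_force: [0.1, -0.5, -1.1]
gripper_width: 3.2
grasp_force: 59.0
```

```bash
python3 f.py; python3 -c "
from h import *
from bench import *
s=read_state();a=get_image('scene');t=get_image('top')
o=np.zeros((560,800,3),np.uint8);o[:, :400]=cv2.resize(a['color'][140:280,255:355],(400,560));o[:300,400:]=cv2.resize(t['color'][110:230,170:330],(400,300));cv2.imwrite('pics/c4.png',o)
go(s,[519,-305,300],.456)"
```

```text
F [-0.23  0.09 -1.06] sd [0.54 0.62 0.43] T [ 0.009  0.044 -0.015] P [530.7  92.4 273.8] 3.1253249726505867 59.011605978012085 14.825
pos [531.3  92.5 273.7] turn [-0.     0.    -0.364] shift [394.7  48.7 -26.4] F [-0.58  0.44 -1.14] w 3.1 t 14.825
```

View pics/c4.png

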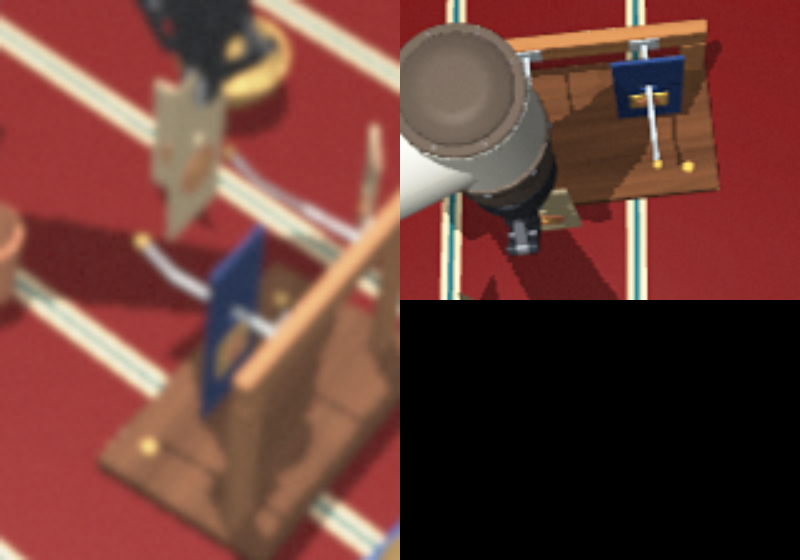

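The card is free of the peg and held upright; ball at (230,152) left pane is behind it, blue card still hanging. Now carry to above the holder.

Emit:
carry_out(
  motion=[
    [0,0,0,15,8,-15,-1],
    [0,0,-0.05,50,15,-35,-1],
    [0,0,-0.1,95,22,-40,-1],
    [0,0,-0.15,145,28,-40,-1],
    [0,0,-0.2,195,32,-40,-1],
  ],
)

```text
clock: 15.55
position: [516.6, -106.8, 315.1]
ee_rot: [0.803, -0.596, 0.001, -0.001]
contact_force: [-0.4, 1.1, -1.2]
gripper_width: 3.3
grasp_force: 59.0
```

```bash
python3 -c "
from h import *
from bench import *
s=read_state();go(s,[519,-305,313],.456)"
```

```text
pos [ 516.6 -106.8  315.1] turn [-0.002 -0.001 -0.162] shift [190.4  55.1   2.1] F [-0.41  1.07 -1.19] w 3.3 t 15.55
```

Emit:
carry_out(
  motion=[
    [0,0,-0.03,35,10,0,-1],
    [0,0,-0.07,80,22,0,-1],
    [0,0,-0.11,125,36,0,-1],
    [0,0,-0.14,165,48,0,-1],
    [0,0,-0.162,190,55,2,-1],
  ],
)

```text
clock: 16.18
position: [518.4, -305.1, 312.6]
ee_rot: [0.848, -0.53, 0.001, 0.0]
contact_force: [-0.2, 0.5, -1.7]
gripper_width: 3.0
grasp_force: 59.0
```

Emit:
carry_out(
  motion=[
    [0,0,0,0,0,20,-1],
    [0,0,0,0,0,40,-1],
    [0,0,0,0,0,50,-1],
    [0,0,0,0,0,50,-1],
  ],
)

```text
clock: 16.68
position: [518.8, -302.7, 261.6]
ee_rot: [0.848, -0.53, -0.0, 0.0]
contact_force: [-0.9, 0.3, -1.8]
gripper_width: 3.3
grasp_force: 59.0
```

```bash
python3 -c "
from h import *
from bench import *
s=read_state();go(s,[519,-305,263],.456);g=get_image('wrist');cv2.imwrite('pics/w5.png',cv2.resize(g['color'],(800,600),interpolation=cv2.INTER_CUBIC));np.savez('w5.npz',**g)
c,k=np.cos(.456),np.sin(.456)
for u,v in((0,39),(0,-39),(32,-55),(-32,-55)): print(proj(g,[519+u*c-v*k,-305+u*k+v*c,38])*1.4286)"
```

```text
pos [ 518.8 -302.7  261.6] turn [ 0.001  0.    -0.002] shift [ 2.1  0.9 -1.4] F [-0.86  0.32 -1.75] w 3.3 t 16.675
[402.1587149  304.50652632]
[402.14730527 190.07713428]
[352.66649004 164.97133677]
[451.62175095 164.85824624]
```

View pics/w5.png

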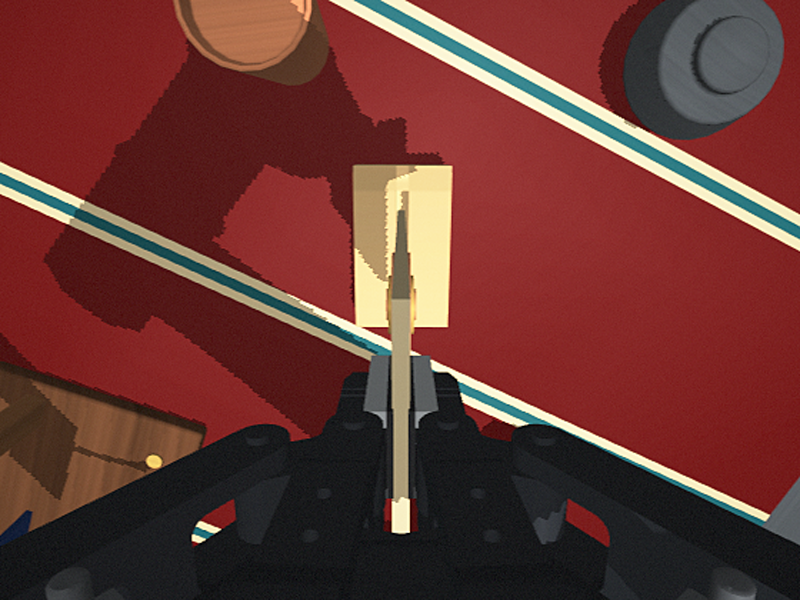

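The wrist view shows the holder's top corners at (353,165) and (452,165), within 1 px of prediction. The card is edge-on over the slot with its near foot corner at (402,210), and the slot line is at column 402.

```bash
python3 -c "
from h import *
from bench import *
s=read_state();g=dict(np.load('w5.npz'));c,k=np.cos(.456),np.sin(.456)
def loc(P):
  d=P[:2]-[519,-305]; return (d@[c,k]).round(1),(d@[-k,c]).round(1)
for p,z in (((402,210),103.8),((353,165),38),((452,165),38),((401,305),269)): print(loc(onz(g,np.array(p)/1.42857,z)))
print('tcp',loc(s['position']))
go(s,[519,-305,263],.456)"
```

```text
(np.float64(0.3), np.float64(-33.0))
(np.float64(31.8), np.float64(-55.0))
(np.float64(-32.3), np.float64(-54.9))
(np.float64(1.2), np.float64(-28.0))
tcp (np.float64(1.2), np.float64(1.8))
pos [ 519.3 -302.8  262.4] turn [-0.    -0.001 -0.002] shift [ 1.8  1.2 -0.6] F [ 0.25 -0.01 -0.21] w 3.4 t 16.725
```

Emit:
carry_out(
  motion=[
    [0,0,0,1,0.6,10,-1],
    [0,0,0,2,0.6,30,-1],
    [0,0,0,2,0.6,48,-1],
    [0,0,0,2,0.6,58,-1],
    [0,0,0,2,0.6,58,-1],
  ],
)

```text
clock: 17.35
position: [519.3, -304.5, 203.0]
ee_rot: [0.848, -0.53, -0.001, 0.0]
contact_force: [-0.7, 0.2, -0.5]
gripper_width: 3.3
grasp_force: 59.0
```

```bash
python3 f.py; python3 -c "
from h import *
from bench import *
g=get_image('wrist');im=g['color'][60:340,130:430];cv2.imwrite('pics/w6.png',cv2.resize(im,(600,560),interpolation=cv2.INTER_CUBIC))"
```

```text
F [ 0.06 -0.2  -1.09] sd [0.63 0.42 0.37] T [-0.001  0.005 -0.001] P [ 520.  -304.7  204.4] 3.5542496169492215 58.96637141704559 17.65
```

View pics/w6.png

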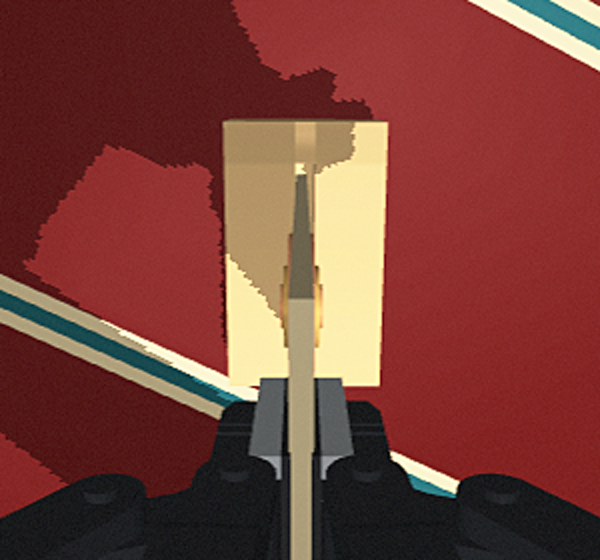

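Foot centre at crop column 302, holder centre 305, so shift about 1 mm in tool y. The near end of the foot sits ~20 mm inside the holder's edge, as it should.

Emit:
carry_out(
  motion=[
    [0,0,0,0,1,3,-1],
    [0,0,0,0,1,9,-1],
    [0,0,0,0,1,15,-1],
    [0,0,0,0,1,20,-1],
    [0,0,0,0,1,24,-1],
  ],
)

```text
clock: 18.32
position: [518.6, -304.9, 179.0]
ee_rot: [0.848, -0.53, -0.0, 0.0]
contact_force: [-0.5, -0.4, -0.7]
gripper_width: 3.5
grasp_force: 59.0
```

```bash
python3 f.py
```

```text
F [ 0.06 -0.18 -1.37] sd [0.43 0.4  0.6 ] T [ 0.023 -0.007 -0.003] P [ 518.6 -305.   179.3] 3.1078463871924065 58.966296315193176 18.625
```

Emit:
carry_out(
  motion=[
    [0,0,0,0,0,3,-1],
    [0,0,0,0,0,6,-1],
    [0,0,0,0,0,9,-1],
  ],
)

```text
clock: 19.0
position: [518.6, -304.9, 170.3]
ee_rot: [0.848, -0.53, -0.0, -0.0]
contact_force: [0.2, -0.0, -0.8]
gripper_width: 3.4
grasp_force: 59.0
```

```bash
python3 f.py
```

```text
F [ 0.07 -0.4  -1.18] sd [0.44 0.53 0.25] T [ 0.016 -0.002 -0.009] P [ 518.5 -305.   170.3] 2.9299134112341245 58.966142535209656 19.3
```

In the slot with no side load. Feel for the floor.

Emit:
carry_out(
  motion=[
    [0,0,0,0,0,0.7,-1],
    [0,0,0,0,0,1.5,-1],
  ],
)

```text
clock: 19.55
position: [518.7, -305.0, 169.1]
ee_rot: [0.848, -0.53, 0.0, -0.0]
contact_force: [0.9, 0.6, -0.8]
gripper_width: 3.5
grasp_force: 59.0
```

```bash
python3 f.py
```

```text
F [-0.05  0.16 -1.45] sd [0.26 0.44 0.38] T [ 0.004  0.001 -0.004] P [ 518.6 -305.   169. ] 3.425506636478153 58.966230154037476 19.85
```

Emit:
carry_out(
  motion=[
    [0,0,0,0,0,0.5,-1],
    [0,0,0,0,0,1,-1],
  ],
)

```text
clock: 20.1
position: [518.6, -305.0, 168.1]
ee_rot: [0.848, -0.53, -0.0, -0.0]
contact_force: [0.1, 0.3, -1.4]
gripper_width: 3.1
grasp_force: 59.0
```

```bash
python3 f.py
```

```text
F [ 0.06  0.05 -1.05] sd [0.58 0.46 0.42] T [ 0.012 -0.011 -0.004] P [ 518.6 -305.   168. ] 3.623831822376195 58.97275149822235 20.4
```

Emit:
carry_out(
  motion=[
    [0,0,0,0,0,0.4,-1],
    [0,0,0,0,0,0.8,-1],
  ],
)

```text
clock: 20.65
position: [518.8, -305.1, 167.9]
ee_rot: [0.848, -0.53, 0.0, 0.0]
contact_force: [-1.4, 0.8, 3.9]
gripper_width: 3.1
grasp_force: 59.7
```

```bash
python3 f.py
```

```text
F [-1.02  0.63  3.82] sd [0.61 0.44 0.69] T [0.316 0.361 0.003] P [ 518.8 -305.1  167.9] 3.069731045412632 59.94557082653046 20.95
```

Emit:
carry_out(
  motion=[
    [0,0,0,0,0,0.4,-1],
    [0,0,0,0,0,0.8,-1],
  ],
)

```text
clock: 21.2
position: [519.0, -305.2, 167.9]
ee_rot: [0.848, -0.53, 0.001, 0.0]
contact_force: [-1.7, 1.6, 7.9]
gripper_width: 3.4
grasp_force: 60.7
```

```bash
python3 f.py
```

```text
F [-2.03  1.99  7.84] sd [0.38 0.58 0.37] T [ 0.667  0.68  -0.033] P [ 518.9 -305.1  167.9] 3.185187076172359 60.51313519477844 21.5
```

The floor is felt at TCP 167.9, so the foot is at 10 mm: fully home. Relax the push and release.

Emit:
carry_out(
  motion=[
    [0,0,0,0,0,-1.2,-1],
    [0,0,0,0,0,-1.2,-0.85],
    [0,0,0,0,0,-1.2,-0.7],
    [0,0,0,0,0,-1.2,-0.4],
    [0,0,0,0,0,-1.2,0],
  ],
)

```text
clock: 22.12
position: [518.6, -305.0, 167.4]
ee_rot: [0.848, -0.53, -0.0, 0.0]
contact_force: [0.6, 0.1, 0.4]
gripper_width: 41.7
grasp_force: 0.0
```

Emit:
carry_out(
  motion=[
    [0,0,0,0,0,-1,0.2],
    [0,0,0,0,0,-8,0.2],
    [0,0,0,0,0,-25,0.2],
    [0,0,0,0,0,-55,0.2],
    [0,0,0,0,0,-100,0.2],
  ],
)

```text
clock: 22.75
position: [518.0, -304.7, 267.9]
ee_rot: [0.848, -0.53, -0.001, 0.0]
contact_force: [0.2, -0.8, 0.7]
gripper_width: 51.1
grasp_force: 0.0
```

```bash
python3 f.py; python3 -c "
from h import *
from bench import *
w=get_image('wrist')['color'];a=get_image('scene')['color'];t=get_image('top')['color']
o=np.zeros((600,800,3),np.uint8);o[:300,:400]=cv2.resize(w,(400,300));o[:300,400:]=cv2.resize(a[150:300,180:380],(400,300));o[300:,:]=cv2.resize(t[100:280,160:400],(800,300+300))[:300];cv2.imwrite('pics/c7.png',o)"
```

```text
F [ 0.4  -0.08  0.95] sd [0.88 0.57 2.66] T [-0.014 -0.014 -0.005] P [ 519.6 -305.5  271.1] 51.28288371327097 0.0 23.05
```

View pics/c7.png

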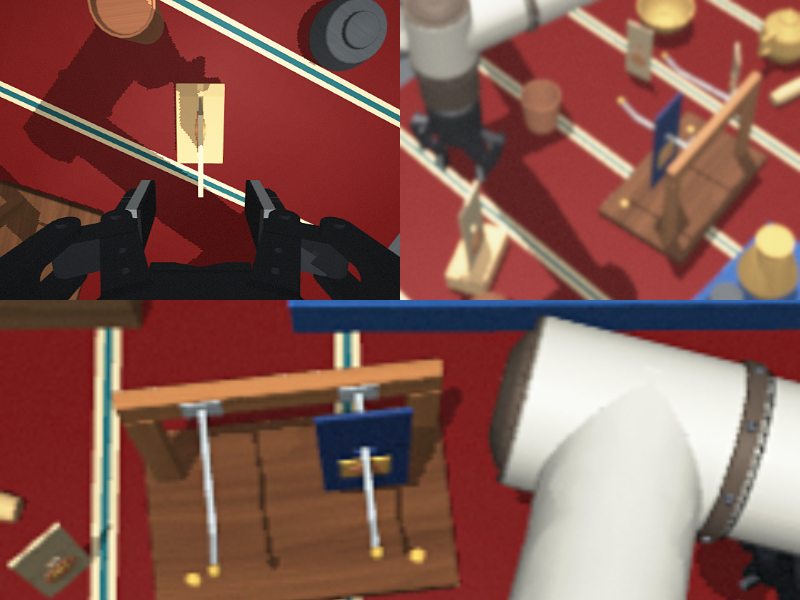

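The card stands upright in the holder (wrist pane, (200,125)–(200,195)). The left peg is empty, the blue card still hangs, and the gripper is clear.

```bash
python3 -c "
from bench import *
print(job_done())"
```

```text
the job is handed in; nothing more can be done
None
```

The cream card is off its peg and standing upright in the holder, fully home and released. I felt almost no load beyond the card's own weight while taking it off the peg. The blue card still hangs, and the job was handed in at about 23 s.

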